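Stand the fallen paint bottle up and switch the bottle shaker to slow

TASK

Get the paint shaker going on its slow setting: first stand the fallen paint bottle upright on the tray, back in the row with the other two, setting it down rather than dropping it. Then turn the selector knob clockwise by one click, from off to slow (one dot), not on to fast, and let go of it. Do not disturb the two standing bottles, the spray can or the tape roll.

Things in the scene. Friction and masses are not known exactly. Their poses are not given: they have to be found in the camera images.
- shaker: Bench platform shaker, fixed: pale enamelled housing 280 (x) x 340 (y) x 62 mm high; the tray (see row) on its left, a flat control deck with the selector at (-30, -112) mm on its right. Origin under its centre on the bench; x points away from the operator, y to the operator's left, z up. Its tray stays still during the job (the motor starts after a long delay).
- row (a point): Middle of the bottles' row, on top of the tray's black rubber mat, 88 mm above the bench, at (0, 10) mm on the shaker; axes as the shaker's. The row runs along x: places at x about -78, 0, +78 mm; the free one is the fallen bottle's. Tray: x -130 to 130, y -60 to 150 mm from here, its rim 5 mm above the mat. An 8 mm crossbar runs along the row at y = -43 mm, its top 19 mm above the mat.
- fallen_bottle: Paint bottle lying on its side on the mat, its base about on the row's line and its cap to the operator's left (+y). Round ivory plastic, about 85 g: straight body 38 mm in diameter and 68 mm long from the base, sloping shoulder, grey cap 25 mm in diameter, 105 mm long over all. Origin at the centre of its base; z runs from base to cap along its axis. Centre of mass about 43 mm from the base.
- bottle_1: A bottle of the same kind standing upright in the row. Origin at the centre of its base, z up.
- bottle_2: The other bottle of the same kind standing upright in the row. Origin at the centre of its base, z up.
- selector_grip (a point): Point on the selector knob's axis at the height to grip, 93 mm above the bench, 31 mm above the deck. Black knob: round skirt 44 mm in diameter, 8 mm high, on it a bar grip 42 mm long, 14 mm wide, its top 8 mm above this point. The point turns with the knob: x along the bar to the end with the white pointer line, y across the bar, z up.
- selector (a joint): Turn of the selector in rad, growing clockwise from above. Click positions: 0 = off (the start; pointer at the ring mark, 60 degrees left of straight ahead), 1.05 = slow (one dot, pointer along the shaker's +x), 2.09 = fast (two dots). Half way between two, it snaps over a detent (0.12 N m to pass); let go, it springs to the nearest position.
- spray_can: Bystander: spray can, 66 mm in diameter, 196 mm tall, standing on the bench to the right. Origin at the centre of its base.
- tape_roll: Bystander: roll of masking tape, 90 mm in diameter, 24 mm high, lying on the bench to the left. Origin at the centre of its underside.
Things that resemble listed ones, but are neither listed nor needed, are in the scene too. Leave any yellow look-alike of the bottle_1 alone.

How it is judged:
On the way, in this order (a step that is already met when the one before it is completed fails the run):
1. the fallen bottle stands upright on the mat in the row, let go, the selector still at off (angle between fallen_bottle's own z axis and vertical below 0.1 rad and z of fallen_bottle in the frame of shaker between 0.08 and 0.094 m and y of fallen_bottle in the frame of shaker between -0.02 and 0.04 m and contact force between fallen_bottle and the fingers below 0.1 N and value of joint selector below 0.4 rad), for 0.2 s.
2. the selector has clicked over its detent to slow (value of joint selector between 0.75 and 1.35 rad), for 0.2 s.
At the end, for the whole second after the job is handed in: The selector rests at the slow click (1.05 rad, within 0.2 rad). The fallen bottle stands at rest on the mat, within 0.1 rad of upright, its base centre within 30 mm of the row's line (y = 10 mm on the shaker, along x); the two other bottles still stand upright, moved by less than 30 mm (value of joint selector between 0.85 and 1.25 rad and angle between each of fallen_bottle, bottle_1, bottle_2's own z axis and vertical below 0.1 rad and z of fallen_bottle in the frame of shaker between 0.08 and 0.094 m and y of fallen_bottle in the frame of shaker between -0.02 and 0.04 m and linear speed of fallen_bottle below 0.03 m/s); the robot touches nothing.
It fails at once if the selector is turned on past the slow click towards fast (over 1.5 rad) (value of joint selector above 1.5 rad).
It fails at once if the bottle is dropped or falls over (faster than 0.7 m/s with the fingers off it) (linear speed of fallen_bottle above 0.7 m/s and contact force between fallen_bottle and the fingers below 0.1 N).
It fails at once if a standing bottle is moved over 30 mm or tipped (distance of any of bottle_1, bottle_2 from where it was at the start of the episode above 0.03 m or angle between any of bottle_1, bottle_2's own z axis and vertical above 0.5 rad).
It fails at once if the spray can or the tape roll is moved over 40 mm (distance of any of spray_can, tape_roll from where it was at the start of the episode above 0.04 m).
It also fails if it takes over 54 s, if anything falls off the work surface, if the arm or the gripper's body presses on something with over 40 N, if the wrist force passes 120 N, or if a joint passes its speed limit or range.

ROBOT

A 7-joint arm with a two-finger parallel gripper is mounted at the origin on the work surface. World frame = base frame: x ahead of the robot, y to its left, z up, the work surface at z = 0. Lengths are in m, angles in rad, forces in N, time in s.
With the tool pointing down it reaches from about 0.425 to 0.825 m from the base axis. Payload 3.6 kg.
Tool frame: the origin (TCP) lies where the fingers leave the gripper's body, on its centre line; the fingertips stand 73 mm ahead of it and the grasp point (between the pads) lies 54 mm ahead of it; x points along the fingers, y is the direction in which the jaws open and shut, and the axes are right-handed (so a half turn about x gives the same grasp; the last joint's range is limited). The gripper opens to 85 mm and grips with 20 to 120 N. Pads are 22 mm wide; open, the fingers measure 114 mm over their backs; the gripper's body (76 mm by 85 mm) begins 54 mm behind the grasp point. The pads swing forward as they close: fully open they stand 13 mm farther back than shut.
Start: joints at [-0.026, 0.615, -0.013, 1.423, 0.008, 1.103, -0.04], TCP at [0.65, 0, 0.304] pointing down, gripper open.
Joint ranges: [-3.12, 3.12], [-0.3, 2.06], [-1.34, 1.32], [0.26, 2.42], [-1.36, 4.5], [0.01, 1.98], [-2.84, 2.84]. Speed limits (rad/s): [2.79, 2.79, 3.14, 3.14, 3.14, 3.14, 3.14].

INTERFACE

Orientations are given as a unit quaternion [x, y, z, w].
In Python, from station import arm, snapshot, camera_info, ticket gives the robot as it stands. Calls block until the motion is done:
- arm.movep(position, orientation): joint-space move of the TCP to a pose.
- arm.line_to(position, velocity=0.15, ori=None): straight line of the TCP; ori=None keeps the orientation; velocity is the mean speed in m/s.
- arm.move_j(angles): joint-space move.
- arm.move_gripper(opening, effort=None): opening from 0.0 (shut) to 1.0 (fully open); effort is the grip in N (None keeps the last); returns when the fingers have stopped.
- arm.pause(seconds).
- arm.ik(position, orientation): joint angles nearest the present ones, or None.
- snapshot(name): name is "scene" or "side" or "wrist"; returns the picture (384x512x3 uint8, blue, green, red); there is no depth.
- camera_info(name): a dict with "fx", "fy", "cx", "cy" (pixels), "R" (3x3) and "t" (3): a world point X has camera coordinates R X + t; the wrist camera has in their place "T_tool_cam" (4x4, takes a point from camera to tool coordinates, whose origin is the TCP and whose axes are the tool frame's). Camera axes: x right, y down, z forward; pixel columns grow to the right and rows downward; lengths in m; the calibration is good to about 2 mm. The wrist camera is an equidistant fisheye: a pixel r from the principal point sees the ray r / f radians off the axis. A picture is of the moment at which its call begins: read the wrist's pose just before it. camera_info takes no time and is no camera call.
A pose or a line that the arm cannot do raises arm.MotionError and nothing moves.
- ticket.finish_job(): hands the job in, once; it reports no verdict.
Readings, each from a call of its own:
- arm.read_time(): time.
- arm.read_joint_positions(): joint angles.
- arm.read_dq(): joint speeds.
- arm.read_effort(): joint torques, N m.
- arm.read_tool_pos(): TCP position.
- arm.read_eef_rot(): TCP orientation.
- arm.read_ft_force(): force on the tool from outside, world axes, zero at the start.
- arm.read_wrist_torque(): the same for the moment, N m.
- arm.read_opening(): opening from 0.0 (shut) to 1.0 (fully open).
Only numpy, scipy, OpenCV 4.12 (cv2) and the standard library are available. Lean on these libraries where they do the work, as an engineer would, in place of code of your own. Each camera call takes 0.05 s, during which the arm holds its last target. There are 200 camera calls.

## Working session

There is one attempt and no reset: what is moved stays moved. The work goes in short steps, each a Python script; the robot and the scene stay as the last script left them, time stands still between calls to the robot, and variables do not carry over. Pictures are saved under pics/ and viewed, about 8 in all and at most 12, crops included, and the job is handed in when it is done.

```bash
mkdir -p pics; ls
python3 - <<'E'
from station import arm, snapshot, camera_info
import cv2
print(arm.read_time(), arm.read_tool_pos(), arm.read_eef_rot())
for n in ("scene","side","wrist"):
    im=snapshot(n); cv2.imwrite(f"pics/{n}0.png",im)
    print(n,camera_info(n))
E
```

```text
pics
0.0 [6.49418154e-01 2.61045705e-05 3.02701537e-01] [ 0.49932103  0.50067153 -0.50064432  0.49936138]
scene {'fx': 419.0936601884036, 'fy': 419.0936601884036, 'cx': 261.7168766124562, 'cy': 185.21895536970732, 'R': array([[ 0.85911056,  0.51162622,  0.01294801],
       [ 0.38995659, -0.63800176, -0.66399369],
       [-0.33145573,  0.57549315, -0.74762606]]), 't': array([-0.51937706, -0.1936038 ,  1.64648383])}
side {'fx': 444.97689980825913, 'fy': 444.97689980825913, 'cx': 258.2576378004936, 'cy': 188.70962364875808, 'R': array([[-0.97660442, -0.21482529,  0.00969029],
       [-0.14657372,  0.63200402, -0.7609777 ],
       [ 0.15735295, -0.74459453, -0.64870566]]), 't': array([0.60868946, 0.16940719, 1.25312353])}
wrist {'fx': 297.3186396354542, 'fy': 297.3186396354542, 'cx': 255.6879394361859, 'cy': 186.94815629084215, 'T_tool_cam': array([[-3.92252403e-04, -2.93008112e-01,  9.56109875e-01,
        -7.09253301e-02],
       [ 9.99999536e-01,  7.26200058e-04,  6.32808786e-04,
        -3.83983631e-04],
       [-8.79745154e-04,  9.56109679e-01,  2.93007691e-01,
        -7.38882775e-02],
       [ 0.00000000e+00,  0.00000000e+00,  0.00000000e+00,
         1.00000000e+00]])}
```

View pics/scene0.png

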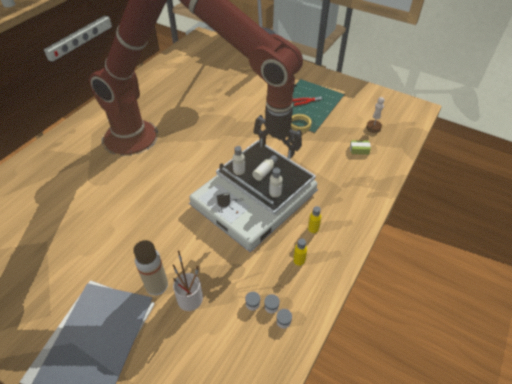

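View pics/wrist0.png

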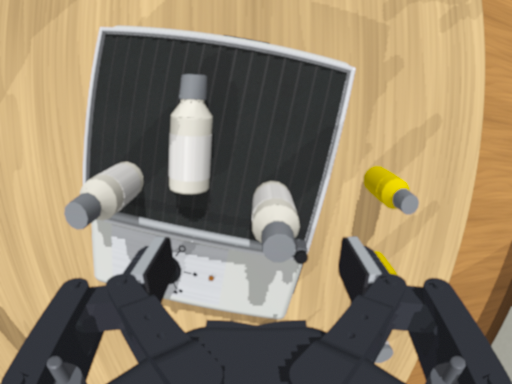

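View pics/side0.png

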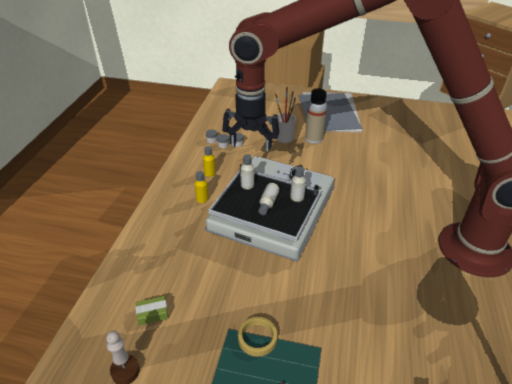

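The scene: shaker in front of the arm, and the fallen bottle (wrist 190,135) in the middle place with its cap up-image (+y). Standing bottles are at wrist (105,195) and (275,215), knob near (175,265). Tray corners in the wrist view are about (103,27), (354,68), (92,217).

```bash
cat > h.py <<'E'
import numpy as np, cv2
from scipy.spatial.transform import Rotation as Ro
from station import arm, snapshot, camera_info, ticket
def wpose(): return np.array(arm.read_tool_pos()), Ro.from_quat(arm.read_eef_rot()).as_matrix()
def wray(uv,pose):
    c=camera_info("wrist"); T=np.array(c["T_tool_cam"]); p,R=pose
    d=np.array([(uv[0]-c["cx"])/c["fx"],(uv[1]-c["cy"])/c["fy"]]); th=np.hypot(*d)
    v=np.r_[d/th*np.sin(th),np.cos(th)]
    return p+R@T[:3,3], R@T[:3,:3]@v
def onplane(uv,z,pose):
    o,v=wray(uv,pose); return (o+v*(z-o[2])/v[2])[:2]
def wproj(X,pose):
    c=camera_info("wrist"); T=np.array(c["T_tool_cam"]); p,R=pose
    q=T[:3,:3].T@(R.T@(np.array(X)-p)-T[:3,3]); th=np.arctan2(np.hypot(q[0],q[1]),q[2])
    d=q[:2]/np.hypot(q[0],q[1])*th*c["fx"]; return d+[c["cx"],c["cy"]]
def sproj(n,X):
    c=camera_info(n); q=np.array(c["R"])@np.array(X)+c["t"]; return np.array([c["fx"]*q[0]/q[2]+c["cx"],c["fy"]*q[1]/q[2]+c["cy"]])
E
python3 - <<'E'
from h import *
P=wpose(); im=cv2.imread("pics/wrist0.png")
for n,uv,z in [("TL",(103,28),.093),("TR",(354,69),.093),("BL",(91,217),.093),("BR",(305,262),.093),("base",(189,193),.107),("cap",(194,74),.107),("capL",(83,212),.193),("capR",(280,243),.193)]:
    print(n,onplane(uv,z,P).round(4))
# fallen bottle mask
hsv=cv2.cvtColor(im,cv2.COLOR_BGR2HSV); roi=np.zeros(im.shape[:2],np.uint8); roi[65:205,150:230]=255
m=cv2.inRange(hsv,(0,0,95),(180,90,255))&roi
k=max(cv2.findContours(m,cv2.RETR_EXTERNAL,cv2.CHAIN_APPROX_NONE)[0],key=cv2.contourArea)
print(cv2.minAreaRect(k),cv2.boundingRect(k))
cv2.imwrite("pics/crop0.png",cv2.resize(im[:330,60:400],None,fx=1.8,fy=1.8,interpolation=cv2.INTER_CUBIC))
E
```

```text
TL [0.4937 0.1565]
TR [0.743  0.1061]
BL [ 0.4598 -0.0486]
BR [ 0.7036 -0.0991]
base [ 0.5848 -0.0141]
cap [0.5938 0.0974]
capL [ 0.5206 -0.0012]
capR [ 0.6658 -0.0217]
((190.02488708496094, 133.97738647460938), (42.66593933105469, 120.67279052734375), 2.726310968399048) (168, 74, 45, 121)
```

View pics/crop0.png

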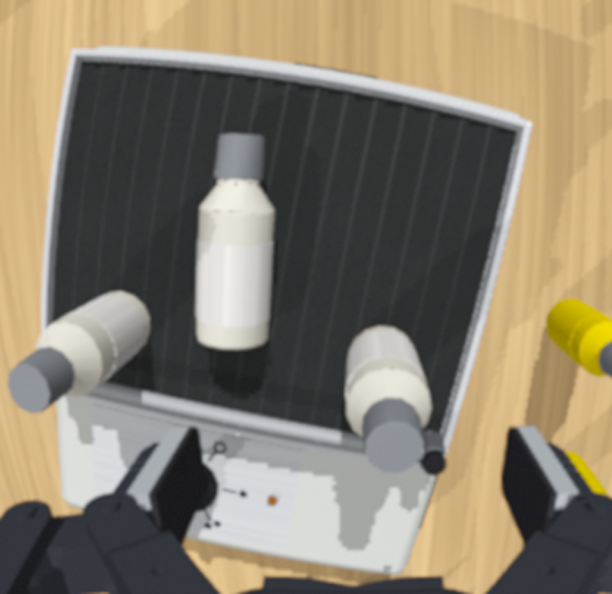

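Bottle base is about (0.585,-0.012), axis 85°, shaker yaw about -11°. The grasp is tilted 45° over the cap, so that after the 90° turn the gripper leans 45° to the right, clear of crossbar and knob. IK check next.

```bash
cat >> h.py <<'E'
YAW=np.deg2rad(-11.2); C,S=np.cos(YAW),np.sin(YAW)
ROW=np.array([.5913,-.0154]); XH=np.array([C,S]); YH=np.array([-S,C])
def sh(x,y): return ROW+XH*x+YH*(y-.010)      # shaker xy -> world xy
BASE=np.array([.585,-.011]); U=np.array([.009,.111]); U/=np.hypot(*U)
SG=.045   # grasp distance from base
def ori(yaxis2,tilt,lean):   # approach d = cos(tilt)*down + sin(tilt)*lean
    d=np.r_[np.sin(tilt)*np.array(lean),-np.cos(tilt)]; y=np.r_[yaxis2,0.]
    return np.column_stack([d,y,np.cross(d,y)])
def tcp(g,R): return np.array(g)-.054*R[:,0]
def q(R): return Ro.from_matrix(R).as_quat()
YT=np.array([U[1],-U[0]])
E
cat > t.py <<'E'
from h import *
for a in (30,45,60):
  for s in (1,-1):
    R0=ori(s*YT,np.deg2rad(a),-U); R1=ori(s*YT,np.deg2rad(90-a),U)
    g0=np.r_[BASE+U*SG,.107]; g1=np.r_[sh(0,.010),.088+SG]
    for n,g,R in (("pre",g0-.09*R0[:,0],R0),("g",g0,R0),("lift",g0+[0,0,.08],R0),("up",g1+[0,0,.08],R1),("place",g1,R1),("retr",g1-.1*R1[:,0],R1)):
        j=arm.ik(tcp(g,R),q(R)); print(a,s,n,None if j is None else np.round(j,2))
print(onplane((79.4,211),.193,wpose()),onplane((278,250),.193,wpose()), sh(-.078,.01),sh(.078,.01))
k=sh(-.03,-.112)
for s in (1,-1):
  for t in (60,30,0,-10):
    th=YAW+np.deg2rad(t); R=ori(s*np.array([np.sin(th),-np.cos(th)]),0,[1,0])
    j=arm.ik(tcp(np.r_[k,.096],R),q(R)); print("knob",s,t,None if j is None else np.round(j,2))
E
python3 t.py
```

```text
30 1 pre [-0.53  0.72  0.25  1.57  0.35  1.11 -0.6 ]
30 1 g [-0.49  0.81  0.28  1.68  0.37  0.9  -0.61]
30 1 lift [-0.48  0.7   0.26  1.62  0.37  1.06 -0.56]
30 1 up [ 0.69  0.84 -0.51  1.65 -0.73  1.12  0.67]
30 1 place [ 0.7   0.97 -0.54  1.67 -0.69  1.    0.74]
30 1 retr [ 0.78  0.92 -0.47  1.55 -0.64  1.23  0.7 ]
30 -1 pre [-0.03  0.79 -0.65  1.55  0.85  1.42  2.11]
30 -1 g [ 0.01  0.86 -0.59  1.66  0.93  1.26  2.05]
30 -1 lift [ 0.04  0.76 -0.64  1.6   0.87  1.38  2.15]
30 -1 up [-0.01  0.92  0.75  1.67 -1.3   1.81 -2.02]
30 -1 place [-0.01  1.05  0.75  1.7  -1.36  1.79 -1.9 ]
30 -1 retr [ 0.13  1.    0.75  1.58 -1.24  1.87 -1.95]
45 1 pre [-0.67  0.86  0.35  1.49  0.45  1.25 -0.71]
45 1 g [-0.62  0.91  0.38  1.62  0.48  1.05 -0.74]
45 1 lift [-0.61  0.8   0.36  1.58  0.5   1.18 -0.67]
45 1 up [ 0.57  0.72 -0.41  1.65 -0.6   1.03  0.53]
45 1 place [ 0.59  0.85 -0.45  1.7  -0.58  0.89  0.6 ]
45 1 retr [ 0.66  0.76 -0.38  1.59 -0.55  1.12  0.58]
45 -1 pre [-0.17  0.91 -0.61  1.47  0.96  1.65  2.01]
45 -1 g [-0.1   0.95 -0.55  1.6   1.03  1.49  1.95]
45 -1 lift [-0.07  0.84 -0.6   
[... 679 characters left out ...]
0.86  0.93 -1.24  1.64  0.42  0.99  2.72]
60 -1 place [ 0.85  1.07 -1.24  1.71  0.6   0.9   2.63]
60 -1 retr [ 0.93  0.94 -1.25  1.6   0.42  1.06  2.79]
[ 0.51737527 -0.00053393] [ 0.66458759 -0.02724386] [ 5.14785498e-01 -2.49720605e-04] [ 0.6678145  -0.03055028]
knob 1 60 [ 0.12  0.67  0.12  1.87 -0.13  0.61 -0.4 ]
knob 1 30 [ 0.05  0.68  0.23  1.87 -0.25  0.62 -0.81]
knob 1 0 [-0.03  0.69  0.36  1.87 -0.39  0.64 -1.2 ]
knob 1 -10 [-0.06  0.7   0.4   1.87 -0.43  0.65 -1.34]
knob -1 60 [ 0.56  0.73 -0.58  1.85  0.59  0.73  2.07]
knob -1 30 [ 0.48  0.71 -0.45  1.86  0.46  0.68  1.66]
knob -1 0 [ 0.4   0.69 -0.32  1.86  0.34  0.65  1.25]
knob -1 -10 [ 0.38  0.68 -0.28  1.86  0.3   0.64  1.12]
```

Run:
```python
from h import *
R0=ori(YT,np.pi/4,-U); g0=np.r_[BASE+U*SG,.107]
arm.movep(tcp(g0-.09*R0[:,0]+[0,0,.08],R0),q(R0))
arm.move_gripper(.72,60)
P=wpose(); im=snapshot("wrist")
print(arm.read_time(),arm.read_opening(),arm.read_ft_force())
cv2.imwrite("pics/w1raw.png",im); np.savez("p1.npz",p=P[0],R=P[1])
for s,c in ((0,(0,0,255)),(.045,(0,255,0)),(.105,(255,0,0))):
    u=wproj(np.r_[BASE+U*s,.107],P); print(s,u); cv2.circle(im,tuple(int(v) for v in u),2,c,-1)
cv2.imwrite("pics/w1.png",im)
```

```text
1.2917 0.7211770023265538 [-0.1487329  -0.2042887  -0.69779298]
0 [255.57366798 144.7576123 ]
0.045 [255.45667264 115.53608112]
0.105 [255.24710452  63.41521453]
```

View pics/w1.png

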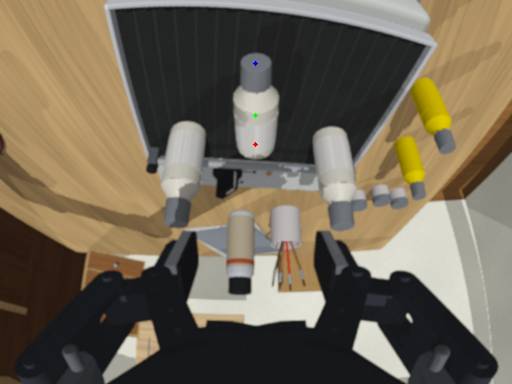

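Bottle is centred, from cap (256,54) to base (256,158); the lateral alignment is right. I'll check the distance along the axis from those ends.

Run:
```python
from h import *
d=np.load("p1.npz"); P=(d["p"],d["R"]); print("cam",wray((256,187),P)[0])
im=cv2.imread("pics/w1raw.png"); hsv=cv2.cvtColor(im,cv2.COLOR_BGR2HSV); print(hsv[50:168:3,256].tolist())
for uv in ((256.5,158),(256,54)):
  for z in (.0945,.107,.1195,.126): r=onplane(uv,z,P)-BASE; print(uv,z,"along",(r@U).round(4),"lat",(r@YT).round(4))
```

```text
cam [0.60536094 0.23483918 0.28702292]
[[90, 8, 34], [103, 18, 98], [105, 17, 118], [107, 19, 120], [103, 19, 120], [105, 17, 120], [109, 17, 120], [105, 16, 124], [107, 15, 120], [103, 15, 119], [109, 17, 120], [107, 15, 118], [103, 15, 118], [105, 17, 118], [75, 4, 130], [25, 16, 205], [23, 16, 210], [25, 16, 210], [25, 16, 210], [23, 16, 211], [25, 16, 211], [25, 17, 200], [25, 17, 190], [24, 19, 190], [24, 19, 190], [23, 12, 195], [23, 5, 200], [23, 5, 200], [15, 5, 201], [20, 4, 200], [20, 4, 200], [20, 4, 200], [23, 5, 200], [20, 4, 200], [24, 6, 197], [25, 19, 161], [23, 21, 110], [113, 11, 96], [102, 14, 93], [102, 13, 98]]
(256.5, 158) 0.0945 along -0.0434 lat 0.001
(256.5, 158) 0.107 along -0.0246 lat 0.001
(256.5, 158) 0.1195 along -0.0058 lat 0.0009
(256.5, 158) 0.126 along 0.004 lat 0.0009
(256, 54) 0.0945 along 0.1048 lat 0.0006
(256, 54) 0.107 along 0.114 lat 0.0006
(256, 54) 0.1195 along 0.1232 lat 0.0006
(256, 54) 0.126 along 0.128 lat 0.0006
```

Agreement within a few mm. Grasp.

Run:
```python
from h import *
R0=ori(YT,np.pi/4,-U); g0=np.r_[BASE+U*SG,.107]-.004*R0[:,0]
arm.line_to(tcp(g0-.05*R0[:,0],R0),.15)
for b in (.025,.01,.004,0):
    arm.line_to(tcp(g0-b*R0[:,0],R0),.04); f=arm.read_ft_force(); print(b,np.round(f,2))
    if np.linalg.norm(f-np.array([-.15,-.2,-.7]))>4: break
arm.move_gripper(0,35); print("open",arm.read_opening(),np.round(arm.read_ft_force(),2),arm.read_time())
p=np.array(arm.read_tool_pos()); arm.line_to(p+[0,0,.03],.05); arm.pause(.2)
print(np.round(arm.read_ft_force(),2),arm.read_opening())
for n in("scene","wrist"):cv2.imwrite(f"pics/{n}2.png",snapshot(n))
a=cv2.imread("pics/scene2.png")[100:250,180:330]
cv2.imwrite("pics/c2.png",np.hstack([cv2.resize(a,(384,384)),cv2.resize(cv2.imread("pics/wrist2.png")[:,64:448],(384,384))]))
```

```text
0.025 [-0.44  0.46  0.42]
0.01 [ 0.36  0.05 -0.17]
0.004 [ 0.   -0.18 -0.18]
0 [-0.69 -0.79  0.25]
open 0.4311668668729409 [0.22 1.09 1.08] 4.35
[-0.42  0.85 -1.32] 0.43535120257731325
```

View pics/c2.png

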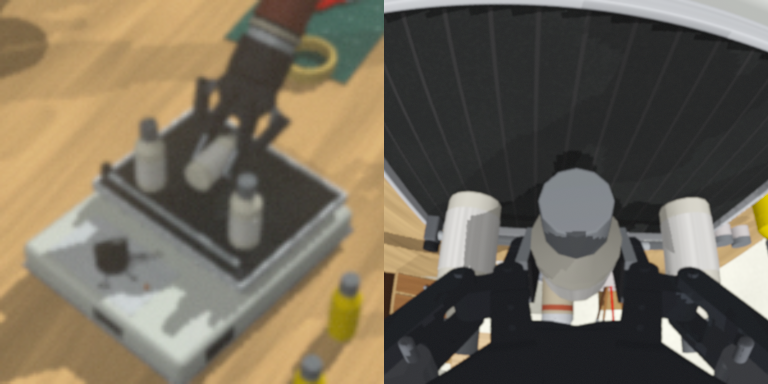

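Bottle is held between the pads and lifted clear. Now turn it upright above the row, then lower with force watch.

Run:
```python
from h import *
R0=ori(YT,np.pi/4,-U); R1=ori(YT,np.pi/4,U)
T=lambda A,R: tcp(np.array(A)-.004*R[:,0],R)
A0=np.r_[BASE+U*SG,.107+.10]; A1=np.r_[sh(0,.010),.088+SG]
arm.line_to(T(A0,R0),.12)
Rm=ori(YT,0,U); Am=(A0+A1+[0,0,.09])/2
arm.line_to(T(Am,Rm),.06,q(Rm))
arm.line_to(T(A1+[0,0,.08],R1),.06,q(R1))
arm.line_to(T(A1+[0,0,.012],R1),.08); arm.pause(.2)
print(arm.read_time(),np.round(arm.read_ft_force(),2),arm.read_opening(),arm.read_tool_pos())
for n in("scene","side"):
    im=snapshot(n); cv2.imwrite(f"pics/{n}3.png",im)
a=cv2.imread("pics/scene3.png")[110:240,190:320]; b=cv2.imread("pics/side3.png")[130:260,210:340]
cv2.imwrite("pics/c3.png",np.hstack([cv2.resize(a,(400,400)),cv2.resize(b,(400,400))]))
```

```text
9.9333 [ 0.18 -0.15 -1.07] 0.42983720947066195 [ 0.5882104  -0.05627503  0.18659331]
```

View pics/c3.png

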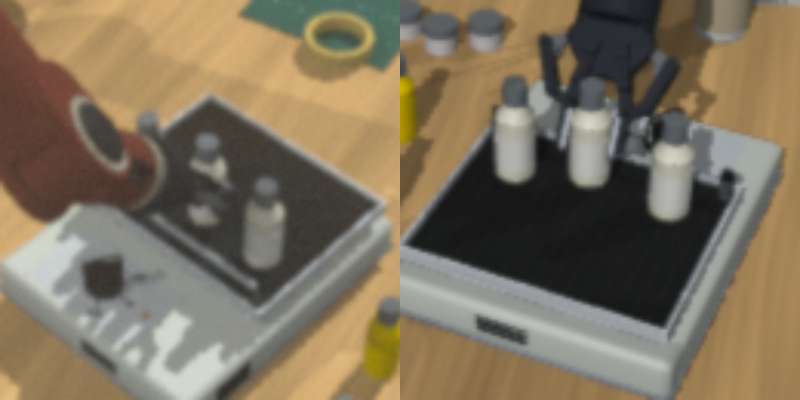

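The bottle hangs upright between its two neighbours, just above the mat. Lower it until contact, release, and back off.

Run:
```python
from h import *
R1=ori(YT,np.pi/4,U); f0=np.array(arm.read_ft_force()); p=np.array(arm.read_tool_pos())
z0=p[2]
for i in range(20):
    p[2]-=.001; arm.line_to(p,.02); f=np.array(arm.read_ft_force())-f0
    if f[2]>4 : break
print("lowered",i+1,f.round(2))
o=arm.read_opening()
arm.move_gripper(o+.05); arm.pause(.2); arm.move_gripper(.62); arm.pause(.2); print(arm.read_opening(),np.round(arm.read_ft_force(),2))
arm.line_to(p-.10*R1[:,0],.1)
arm.line_to(p-.10*R1[:,0]+[0,0,.06],.15); 
# above knob, look
k=sh(-.03,-.112); th=YAW+np.pi/3; Rk=ori([np.sin(th),-np.cos(th)],0,[1,0])
arm.movep(tcp(np.r_[k,.096+.12],Rk),q(Rk)); print(arm.read_time())
P=wpose(); im=snapshot("wrist"); np.savez("p4.npz",p=P[0],R=P[1]); cv2.imwrite("pics/wrist4.png",im)
for n in("scene","side"): cv2.imwrite(f"pics/{n}4.png",snapshot(n))
b=cv2.imread("pics/side4.png")[120:240,220:340]
cv2.imwrite("pics/c4.png",np.hstack([cv2.resize(b,(288,384)) ,im]))
```

```text
lowered 17 [-2.59 -1.57  7.85]
0.6216784808419751 [ 0.38 -0.54 -0.66]
17.8167
```

View pics/c4.png

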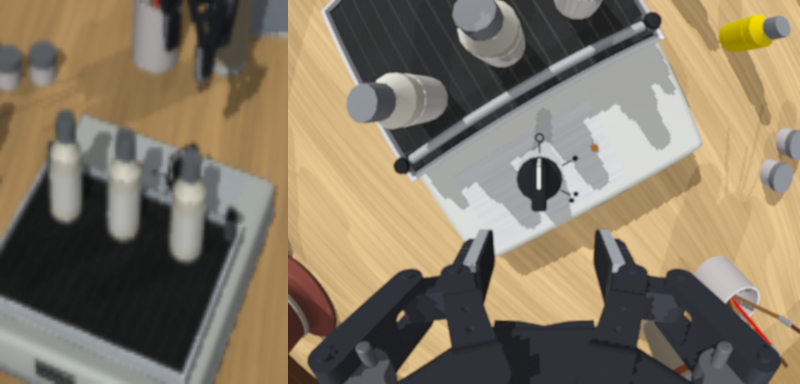

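The three bottles stand in a row, and the knob is seen at wrist (252,180) with its pointer straight up to the ring mark, aligned with my planned yaw. Check the knob's position numerically.

Run:
```python
from h import *
d=np.load("p4.npz"); P=(d["p"],d["R"]); k=sh(-.03,-.112); th=YAW+np.pi/3; b=np.array([np.cos(th),np.sin(th)])
im=cv2.imread("pics/wrist4.png")
for n,X in (("axis top",np.r_[k,.101]),("tip",np.r_[k+.021*b,.101]),("tail",np.r_[k-.021*b,.101]),("skirt",np.r_[k,.070])): print(n,wproj(X,P).round(1))
g=cv2.cvtColor(im,cv2.COLOR_BGR2GRAY); m=(g<70).astype(np.uint8)*255; m[:140]=0; m[218:]=0; m[:,:215]=0; m[:,285:]=0
c=max(cv2.findContours(m,cv2.RETR_EXTERNAL,cv2.CHAIN_APPROX_NONE)[0],key=cv2.contourArea); print(cv2.boundingRect(c))
w=np.argwhere(g[150:200,240:265]>120)+[150,240]; print("white",w.min(0),w.max(0),w.mean(0))
vx,vy,_,_=cv2.fitLine(w[:,::-1].astype(np.float32),2,0,.01,.01).ravel(); print("dir",vx,vy)
cv2.imwrite("pics/k.png",cv2.resize(im[130:225,205:300],None,fx=6,fy=6,interpolation=cv2.INTER_CUBIC))
print((onplane((253,170),.101,P)-onplane((252,170),.101,P)))
```

```text
axis top [255.8 187.2]
tip [255.8 162.8]
tail [255.7 210.5]
skirt [255.8 177.5]
(230, 158, 44, 53)
white [150 240] [199 264] [163.21944444 251.55277778]
dir 0.031720042 -0.9994968
[ 0.00062296 -0.00054426]
```

View pics/k.png

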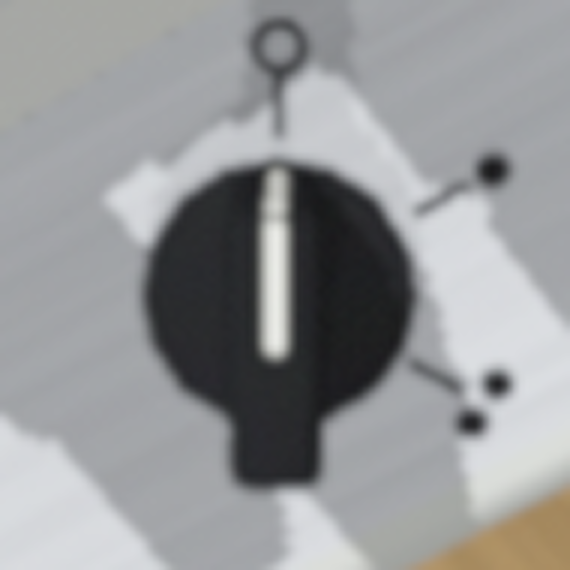

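Pointer is aligned within about 1°, but the axis sits about 3.6 mm to image-left of my estimate. I'll correct for that, grip, turn 60° clockwise in steps, and release.

Run:
```python
from h import *
k=sh(-.03,-.112); th=YAW+np.pi/3; Y=np.array([np.sin(th),-np.cos(th)]); k=k-.0036*Y
Rk=lambda t: ori([np.sin(YAW+t),-np.cos(YAW+t)],0,[1,0])
R=Rk(np.pi/3); G=np.r_[k,.097]
arm.move_gripper(.5)
arm.line_to(tcp(G+[0,0,.04],R),.12,q(R)); f0=np.array(arm.read_ft_force())
arm.line_to(tcp(G+[0,0,.01],R),.06); print((np.array(arm.read_ft_force())-f0).round(2))
arm.line_to(tcp(G,R),.03); print((np.array(arm.read_ft_force())-f0).round(2))
arm.move_gripper(0,40); print("open",arm.read_opening(),(np.array(arm.read_ft_force())-f0).round(2))
for t in np.deg2rad([50,40,30,20,10,2]):
    R=Rk(t); arm.movep(tcp(G,R),q(R)); print(np.rad2deg(t).round(),(np.array(arm.read_ft_force())-f0).round(1),np.round(arm.read_wrist_torque(),2))
arm.pause(.3); arm.move_gripper(.5); arm.pause(.2)
arm.line_to(tcp(G+[0,0,.12],R),.1); print(arm.read_time())
P=wpose(); im=snapshot("wrist"); cv2.imwrite("pics/wrist5.png",im); cv2.imwrite("pics/side5.png",s:=snapshot("side")); cv2.imwrite("pics/scene5.png",snapshot("scene"))
cv2.imwrite("pics/c5.png",np.hstack([cv2.resize(s[120:240,220:340],(288,384)),im]))
```

```text
[ 0.12  0.31 -0.99]
[ 1.11  0.3  -1.06]
open 0.15773109914339134 [-1.99  1.98  4.39]
50.0 [-2.9  1.9  5.2] [0.32 0.62 0.09]
40.0 [-2.2  1.4  4.9] [0.34 0.59 0.07]
30.0 [-3.1  2.4  4.3] [0.27 0.6  0.  ]
20.0 [-3.2  1.2  4.7] [ 0.27  0.55 -0.12]
10.0 [-2.6  1.1  5.1] [ 0.21  0.66 -0.12]
2.0 [-2.7  2.1  4.2] [ 0.23  0.59 -0.05]
24.2833
```

View pics/c5.png

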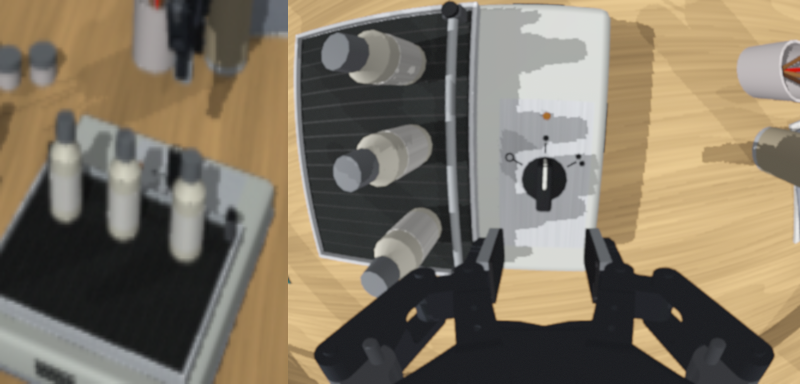

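The pointer, at wrist (256,178), now points at the one-dot mark at (257,138). The three bottles stand upright in the row, and the gripper is 12 cm clear of the knob. Handing in.

Run:
```python
from h import *
print(np.round(arm.read_ft_force(),2),arm.read_time()); print(ticket.finish_job())
```

```text
[ 0.87 -0.04 -0.02] 24.4333
the job is handed in; nothing more can be done
None
```

The fallen bottle is standing in the middle place of the row and the selector is at slow (one dot). I handed the job in at 24.4 s; `finish_job` gives no verdict.

- **Bottle:** I gripped it with the gripper leaning 45° over the cap, lifted it, turned it 90° and lowered it in 1 mm steps. It touched the mat at about 8 N, and I then opened the gripper and backed off. Contact came about 5 mm lower than I had calculated.
- **Selector:** I gripped the bar and turned it 58° clockwise in steps. The wrist torque changed sign half way through, as it should when the detent snaps over. I then let go and rose 12 cm.
- **Last checks:** The final pictures show the pointer on the one-dot mark and all three bottles upright in line. The wrist force was under 1 N, so the robot was touching nothing. I judged uprightness and position by eye and did not measure them again. The spray can and tape roll were not measured either; no move went near them.
- **What disagreed:** The knob's axis was about 3.6 mm from where I had estimated it, and I corrected for that before gripping.

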